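Reagent bottles into the spill dishes of their size

TASK

Stand each of the four narrow-necked brown bottles upright in the round steel spill dish of its size, the smallest bottle in the smallest dish and so on up to the largest; two of them have been left in the wrong dishes and must be moved out to make room. The bottles are glass, so do not drop them or knock them over, and leave the two squat brown jars where they are.

Things in the scene. Friction and masses are not known exactly. Their poses are not given: they have to be found in the camera images.
- bottle_smallest: The smallest of four narrow-necked brown glass bottles with paper label and narrow white cap; loose, upright, about 60 g. Body 32 mm across, 86 mm tall over all. Cap 20 mm across, the top 20 mm; below it 8 mm of thinner neck, then the sloping shoulder: pinch the cap from above. Origin: centre of the underside, z up. Starts in the largest dish.
- bottle_second: The second smallest of four narrow-necked brown glass bottles with paper label and narrow white cap; loose, upright, about 110 g. Body 42 mm across, 102 mm tall over all. Cap 22 mm across, the top 20 mm; below it 8 mm of thinner neck, then the sloping shoulder: pinch the cap from above. Origin: centre of the underside, z up. Starts on the bench.
- bottle_third: The second largest of four narrow-necked brown glass bottles with paper label and narrow white cap; loose, upright, about 200 g. Body 52 mm across, 118 mm tall over all. Cap 24 mm across, the top 20 mm; below it 8 mm of thinner neck, then the sloping shoulder: pinch the cap from above. Origin: centre of the underside, z up. Starts in the second smallest dish.
- bottle_largest: The largest of four narrow-necked brown glass bottles with paper label and narrow white cap; loose, upright, about 380 g. Body 62 mm across, 136 mm tall over all. Cap 28 mm across, the top 20 mm; below it 8 mm of thinner neck, then the sloping shoulder: pinch the cap from above. Origin: centre of the underside, z up. Starts on the bench.
- dish_smallest: The smallest of four shallow round steel spill dishes, fixed to the bench: 52 mm inside diameter, 60 mm outside, rim 12 mm above the bench, flat floor 4 mm thick (its upper face is 4 mm above the origin). Origin: centre of the underside, on the bench, z up. Empty at the start.
- dish_second: The second smallest of four shallow round steel spill dishes, fixed to the bench: 66 mm inside diameter, 74 mm outside, rim 12 mm above the bench, flat floor 4 mm thick (its upper face is 4 mm above the origin). Origin: centre of the underside, on the bench, z up. At the start the second largest bottle stands in it.
- dish_third: The second largest of four shallow round steel spill dishes, fixed to the bench: 80 mm inside diameter, 88 mm outside, rim 12 mm above the bench, flat floor 4 mm thick (its upper face is 4 mm above the origin). Origin: centre of the underside, on the bench, z up. Empty at the start.
- dish_largest: The largest of four shallow round steel spill dishes, fixed to the bench: 92 mm inside diameter, 100 mm outside, rim 12 mm above the bench, flat floor 4 mm thick (its upper face is 4 mm above the origin). Origin: centre of the underside, on the bench, z up. At the start the smallest bottle stands in it.
- jar_a: One of two alike squat jars of dark brown glass, 58 mm in diameter and 56 mm tall, with no neck: its white lid (60 mm) is as wide as the jar. Loose, stands on the bench; not part of the job. Origin: centre of the underside.
- jar_b: One of two alike squat jars of dark brown glass, 58 mm in diameter and 56 mm tall, with no neck: its white lid (60 mm) is as wide as the jar. Loose, stands on the bench; not part of the job. Origin: centre of the underside.
Things that resemble listed ones, but are neither listed nor needed, are in the scene too. Leave any green, pink or turquoise look-alike of the bottle_largest alone.

How it is judged (in metres and radians):
At the end, for the whole second after the job is handed in: Each of the four bottles stands in the dish of its own size rank: within 17 mm of the dish's centre, its underside on the dish's floor (less than 8 mm above the dish's underside), upright within 4 degrees, at rest and released (horizontal distance between bottle_smallest and dish_smallest below 0.017 m and z of bottle_smallest in the frame of dish_smallest below 0.008 m and angle between each of bottle_smallest, bottle_second, bottle_third, bottle_largest's own z axis and vertical below 0.07 rad and linear speed of each of bottle_smallest, bottle_second, bottle_third, bottle_largest below 0.02 m/s and angular speed of each of bottle_smallest, bottle_second, bottle_third, bottle_largest below 0.2 rad/s and contact force between each of bottle_smallest, bottle_second, bottle_third, bottle_largest and the fingers below 0.1 N and horizontal distance between bottle_second and dish_second below 0.017 m and z of bottle_second in the frame of dish_second below 0.008 m and horizontal distance between bottle_third and dish_third below 0.017 m and z of bottle_third in the frame of dish_third below 0.008 m and horizontal distance between bottle_largest and dish_largest below 0.017 m and z of bottle_largest in the frame of dish_largest below 0.008 m); the robot touches nothing.
It fails at once if a bottle is dropped (moves faster than 0.7 m/s with neither fingers nor arm touching it) ((linear speed of bottle_smallest above 0.7 m/s and contact force between bottle_smallest and the arm below 0.05 N and contact force between bottle_smallest and the fingers below 0.05 N) or (linear speed of bottle_second above 0.7 m/s and contact force between bottle_second and the arm below 0.05 N and contact force between bottle_second and the fingers below 0.05 N) or (linear speed of bottle_third above 0.7 m/s and contact force between bottle_third and the arm below 0.05 N and contact force between bottle_third and the fingers below 0.05 N) or (linear speed of bottle_largest above 0.7 m/s and contact force between bottle_largest and the arm below 0.05 N and contact force between bottle_largest and the fingers below 0.05 N)).
It fails at once if a bottle is knocked over (leans by more than 60 degrees) (angle between any of bottle_smallest, bottle_second, bottle_third, bottle_largest's own z axis and vertical above 1.05 rad).
It fails at once if a squat jar is moved by more than 20 mm (distance of any of jar_a, jar_b from where it was at the start of the episode above 0.02 m).
It also fails if it takes over 112 s, if anything falls off the work surface, if the arm or the gripper's body presses on something with over 40 N, if the wrist force passes 120 N, or if a joint passes its speed limit or range.

ROBOT

A 6-joint arm with a two-finger parallel gripper is mounted at the origin on the work surface. World frame = base frame: x ahead of the robot, y to its left, z up, the work surface at z = 0. Lengths are in mm, angles in rad, forces in N, time in s.
With the tool pointing down it reaches from about 275 to 775 mm from the base axis. Payload 14.6 kg.
Tool frame: the origin (TCP) lies on the centre line of the jaws, within the pads' length; the fingertips stand 25 mm ahead of it and the grasp point (between the pads) lies 6 mm ahead of it; z points along the fingers, y is the direction in which the jaws open and shut (so a half turn about z gives the same grasp; the last joint's range is limited). The gripper opens to 85 mm and grips with 20 to 120 N. Pads are 22 mm wide; open, the fingers measure 114 mm over their backs; the gripper's body (76 mm by 85 mm) begins 54 mm behind the grasp point. The pads swing forward as they close: fully open they stand 13 mm farther back than shut.
Start: joints at [1.129, 0.263, -0.048, 1.259, 0, 1.415], TCP at [148.519, 503.558, 256.278] pointing down, gripper open.
Joint ranges: [-2.65, 2.65], [-0.89, 1.7], [-1.18, 1.37], [-2.13, 2.11], [-1.35, 1.29], [-3.14, 3.14]. Speed limits (rad/s): [1.89, 1.89, 2.57, 2.79, 3.14, 3.14].

INTERFACE

Orientations are given as a 3x3 rotation matrix whose columns are the frame's x, y, z axes.
In Python, from cell import env, cams, sign_off gives the robot as it stands.
- The arm moves only by the tool servo_tool, never from a script. Its argument "deltas" is a list of rows, each a list of 3 entries, a list of its own where there are three numbers: the finger opening in cm, from 0 to 8.54, then the shift along the tool's x, y, z in cm, then the turn about the tool's z in rad. A call has exactly 5 rows; each row shifts and turns the commanded pose from where the row before left it, along the tool's axes as they then stand; what a row does not reach is not made up. A row lasts 1/8 s, in which the tool goes at most 62.5 mm and 10.7 degrees, less where a joint would pass 70% of its speed; a pose out of reach is approached as far as the arm can. A call is refused whole if a number of a shift passes 6.25 or a number of a turn 0.188, either way. A call with a gripper value outside its range is refused whole. The fingers move at their own pace and stop on an object; "force" is the grip in N (left out, the last holds). Time passes only in rows, so rows that do not move let the fingers close, or fill a call up. It gives the time, the measured TCP pose, the force and the opening at its end, in the units of the state.
- env.get_state(): the state, without advancing time (a new reading comes with each control period).
- cams.read_camera(name): name is "scene" or "side" or "wrist"; returns a dict with "image" (384x512x3 uint8, blue, green, red), "fovy" (degrees; the focal length in pixels is half the picture's height over the tangent of half this angle, whatever the lens; pixels are square), "cx", "cy" (the principal point, pixels), "dist" ([k1, k2, p1, p2, k3] as OpenCV has them; the pictures are not rectified), "R" (3x3) and "t" (3): a world point X has camera coordinates R X + t. Camera axes: x right, y down, z forward; pixel columns grow to the right and rows downward; lengths in mm; the calibration is good to about 2 mm. A picture is of the moment at which its call begins. There is no depth.
- sign_off(): hands the job in, once; it reports no verdict.
The state is a dict: "t": time; "joint_positions": joint angles; "joint_vel": joint speeds; "joint_efforts": joint torques, N m; "ee_pos": TCP position; "tool_rot": TCP orientation; "wrist_force": force on the tool from outside, world axes, zero at the start; "moment": the same for the moment, N m; "finger_gap": opening from 0.0 (shut) to 1.0 (fully open).
Only numpy, scipy, OpenCV 4.12 (cv2) and the standard library are available. Lean on these libraries where they do the work, as an engineer would, in place of code of your own. Each camera call takes 0.05 s, during which the arm holds its last target. There are 200 camera calls.

## Working session

There is one attempt and no reset: what is moved stays moved. The work goes in short steps, Python scripts to look and compute and a tool call to move; the robot and the scene stay as the last step left them, time stands still between calls to the robot, and variables do not carry over. Pictures are saved under pics/ and viewed, about 12 in all and at most 16, crops included, and the job is handed in when it is done.

Besides the shell and the picture viewer there is one more tool, called after "Call:" as name([rows], argument=value, ...), one row to a line, values as JSON. servo_tool: Moves the arm, as the interface text tells. Its arguments: {"type":"object","properties":{"deltas":{"type":"array"},"force":{"type":"number"}},"required":["deltas"]}

```bash
ls; mkdir -p pics; cat > h.py <<'E'
import numpy as np, cv2
from cell import env, cams, sign_off
def K(c):
    f=c["image"].shape[0]/2/np.tan(np.radians(c["fovy"])/2)
    return np.array([[f,0,c["cx"]],[0,f,c["cy"]],[0,0,1]])
def ray(c,uv,z):
    "pixel -> world point on the plane at height z"
    p=cv2.undistortPoints(np.array([[uv]],float),K(c),np.array(c["dist"],float))[0,0]
    R=np.array(c["R"]);o=-R.T@np.array(c["t"]);d=R.T@np.array([p[0],p[1],1])
    return o+d*(z-o[2])/d[2]
def proj(c,X):
    return cv2.projectPoints(np.array([X],float),cv2.Rodrigues(np.array(c["R"],float))[0],np.array(c["t"],float),K(c),np.array(c["dist"],float))[0][0,0]
E
python3 - <<'E'
from h import *
for n in ("scene","side"):
    c=cams.read_camera(n);cv2.imwrite(f"pics/{n}0.png",cv2.resize(c["image"],(800,600),interpolation=cv2.INTER_CUBIC))
    cv2.imwrite(f"pics/{n}0raw.png",c["image"])
    R=np.array(c["R"]);print(n,-R.T@np.array(c["t"]),c["fovy"],R[2])
s=env.get_state();print(s["t"],s["ee_pos"],s["tool_rot"],s["finger_gap"],s["wrist_force"])
E
```

```text
pics
scene [1230.67398642   94.34542564  576.31382321] 54.64680664617548 [-0.81232632 -0.12768757 -0.56905346]
side [425.0668412  802.04070897 781.6818542 ] 48.79674801984005 [ 0.07774585 -0.74498433 -0.66253598]
0.1 [148.41157689 503.36184    255.86773866] [[-9.59158796e-01  2.82867921e-01 -3.79881678e-04]
 [ 2.82868150e-01  9.59158420e-01 -8.57812881e-04]
 [ 1.21718964e-04 -9.30235197e-04 -9.99999560e-01]] 0.9970102114382358 [0.00750464 0.26609431 0.54443583]
```

View pics/scene0.png

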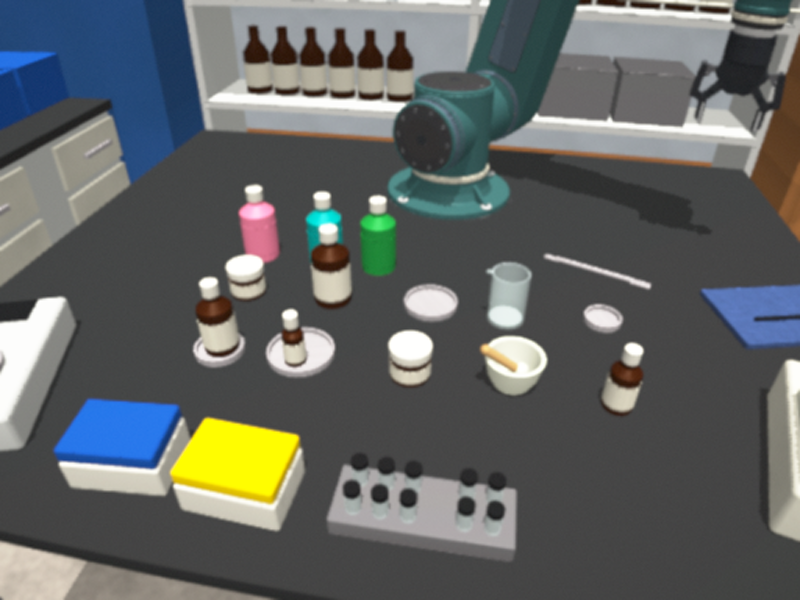

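View pics/side0.png

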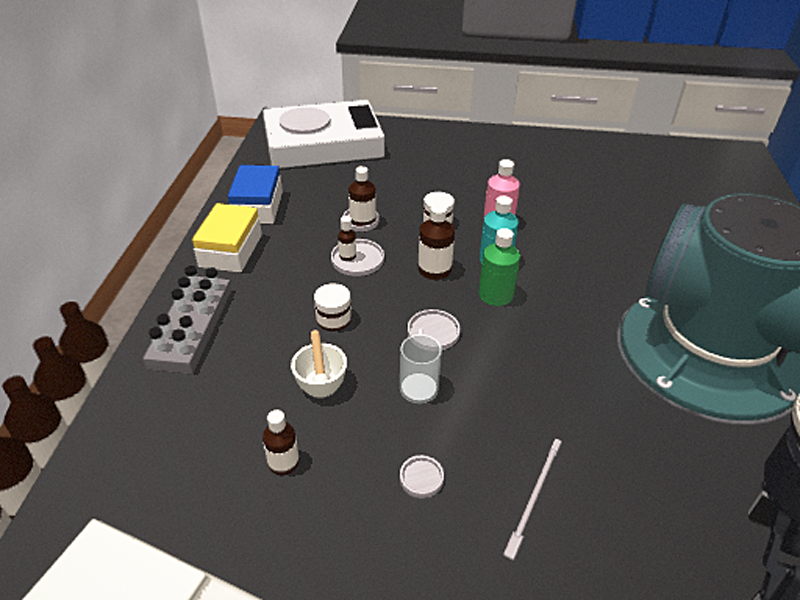

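The scene and side views show the following candidates (pixels in the enlarged scene view):
- **Brown bottles:** third (209,286) in the second dish, smallest (291,319) in the largest dish, largest (328,233) on the bench, second (632,352) on the bench.
- **Empty dishes:** third (431,302) and smallest (603,318).
- **Look-alikes to leave alone:** pink, turquoise and green bottles, two squat jars with wide lids, a glass beaker.

Next I'll measure cap and dish positions in both views.

```bash
python3 - <<'E'
from h import *
S=1.5625
C={n:cams.read_camera(n) for n in("scene","side")}
caps={"third":(112,(209,286),(362,175)),"small":(80,(291,319),(345,225)),"large":(126,(328,233),(436,217)),"second":(92,(632,352),(277,420)),
"pink":(126,(254,193),(506,168)),"teal":(126,(322,200),(503,204)),"green":(126,(377,205),(503,238)),
"jarA":(56,(246,265),(438,202)),"jarB":(56,(410,343),(332,296))}
dish={"d_third":(12,(431,304),(433,332)),"d_small":(12,(603,320),(421,478)),"d_large":(12,(320,360),(365,265)),"d_second":(12,(215,358),(350,222))}
tiles=[]
def comp(im,seed,sat,val):
    h=cv2.cvtColor(im,cv2.COLOR_BGR2HSV)
    m=((h[...,1]<sat)&(h[...,2]>val)).astype(np.uint8)
    n,l=cv2.connectedComponents(m,connectivity=4)
    x,y=int(seed[0]/S),int(seed[1]/S)
    return (l==l[y,x]) if l[y,x] else None
for k,(z,a,b) in {**caps,**dish}.items():
    for n,s in(("scene",a),("side",b)):
        c=C[n];m=comp(c["image"],s,70,110)
        if m is None: print(k,n,"none");continue
        ys,xs=np.nonzero(m)
        if k in dish:
            ct=cv2.findContours(m.astype(np.uint8),cv2.RETR_EXTERNAL,cv2.CHAIN_APPROX_NONE)[0]
            pts=np.array([ray(c,p[0],12)[:2] for p in max(ct,key=len)],np.float32)
            (x,y),r=cv2.minEnclosingCircle(pts);print(k,n,"xy",round(x),round(y),"r",round(r,1),len(xs))
        else:
            uv=((xs.min()+xs.max())/2,(ys.min()+ys.max())/2)
            w=ray(c,(xs.min(),uv[1]),z)-ray(c,(xs.max()+1,uv[1]),z)
            print(k,n,"xy",ray(c,uv,z)[:2].round(),"w",round(np.linalg.norm(w)),"h px",np.ptp(ys),len(xs))
# crop check: bottles
im=C["scene"]["image"];cv2.imwrite("pics/crop1.png",cv2.resize(im[120:270,100:430],None,fx=2.4,fy=2.4,interpolation=cv2.INTER_CUBIC))
E
```

```text
third scene xy [ 618. -279.] w 31 h px 14 165
third side xy [ 617. -282.] w 27 h px 9 67
small scene xy [ 627. -161.] w 24 h px 14 133
small side xy [ 606. -193.] w 72 h px 21 349
large scene xy [ 464. -149.] w 29 h px 13 142
large side xy [ 461. -168.] w 55 h px 20 323
second scene xy [634. 297.] w 29 h px 15 178
second side xy [634. 296.] w 24 h px 14 140
pink scene xy [ 345. -319.] w 36 h px 11 130
pink side xy [ 343. -318.] w 30 h px 10 92
teal scene xy [ 348. -192.] w 33 h px 11 127
teal side xy [ 348. -192.] w 30 h px 11 106
green scene xy [345. -93.] w 32 h px 12 134
green side xy [346. -92.] w 31 h px 12 121
jarA scene xy [ 500. -281.] w 69 h px 28 573
jarA side xy [ 465. -272.] w 61 h px 20 323
jarB scene xy [649.  13.] w 63 h px 35 838
jarB side xy [619.  16.] w 59 h px 19 377
d_third scene xy 458 18 r 52.7 678
d_third side xy 456 76 r 102.7 1517
d_small scene xy 450 295 r 39.1 373
d_small side xy 444 301 r 32.6 598
d_large scene xy 613 -155 r 56.5 1017
d_large side xy 611 -152 r 57.1 594
d_second scene xy 615 -290 r 62.4 730
d_second side xy 628 -290 r 62.1 349
```

View pics/crop1.png

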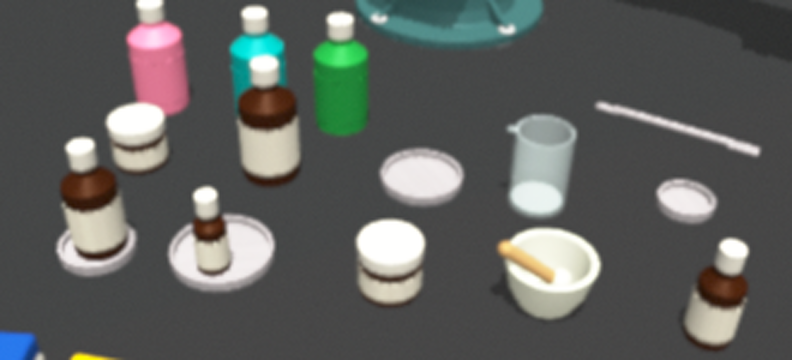

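The crop confirms it. The four narrow-necked brown bottles and their dishes are where I listed them. The look-alikes stand at the back at x≈345, the jars are at roughly (485,-278) and (630,15), and the beaker is in between. I'll start with the smallest bottle and travel high.

Call:
servo_tool([
  [4.5,[-4.3,-3.35,0.3],0],
  [4.5,[-4.3,-3.35,0.3],0],
  [4.5,[-4.3,-3.35,0.3],0],
  [4.5,[-4.3,-3.35,0.3],0],
  [4.5,[-4.3,-3.35,0.3],0],
], force=30)

```text
t: 0.82
ee_pos: [308.0, 280.6, 241.2]
tool_rot: [[-0.959, 0.283, 0.0], [0.283, 0.959, 0.0], [-0.0, 0.0, -1.0]]
wrist_force: [0.3, 1.1, 0.7]
finger_gap: 0.524
```

Call:
servo_tool([
  [4.5,[-4.3,-3.35,0.3],0],
  [4.5,[-4.3,-3.35,0.3],0],
  [4.5,[-4.3,-3.35,0.3],0],
  [4.5,[-4.3,-3.35,0.3],0],
  [4.5,[-4.3,-3.35,0.3],0],
])

```text
t: 1.45
ee_pos: [467.0, 58.8, 226.2]
tool_rot: [[-0.959, 0.283, 0.0], [0.283, 0.959, 0.0], [-0.0, 0.0, -1.0]]
wrist_force: [0.7, 1.3, 0.5]
finger_gap: 0.528
```

Call:
servo_tool([
  [4.5,[-4.3,-3.35,0.3],0],
  [4.5,[-4.3,-3.35,0.3],0],
  [4.5,[-4.3,-3.35,0.3],0],
  [4.5,[-4.3,-3.35,0.3],0],
  [4.5,[-4.3,-3.35,0.3],0],
])

```text
t: 2.08
ee_pos: [625.8, -162.5, 211.0]
tool_rot: [[-0.959, 0.283, -0.0], [0.283, 0.959, 0.0], [0.0, 0.0, -1.0]]
wrist_force: [0.2, 0.7, 0.5]
finger_gap: 0.526
```

```bash
cat >> h.py <<'E'
def to(X):
    "tool-axis shift in cm from the measured TCP to world X (mm)"
    s=env.get_state();return (np.array(s["tool_rot"]).T@(np.array(X,float)-s["ee_pos"])/10).round(2)
E
python3 - <<'E'
from h import *
s=env.get_state();print(s["t"],s["ee_pos"].round(1) if hasattr(s["ee_pos"],"round") else s["ee_pos"],s["joint_positions"],s["finger_gap"],to([627,-161,150]))
c=cams.read_camera("wrist");cv2.imwrite("pics/w1.png",cv2.resize(c["image"],(800,600)))
print(proj(c,[627,-161,90]))
E
```

```text
2.075 [ 625.8 -162.5  211. ] [-3.79988734e-01  4.89704553e-01  1.86652366e-01  1.26784134e+00
  7.87949772e-05 -9.30162190e-02] 0.5261275294274751 [-0.07  0.18  6.1 ]
[256.54741243 195.14504652]
```

View pics/w1.png

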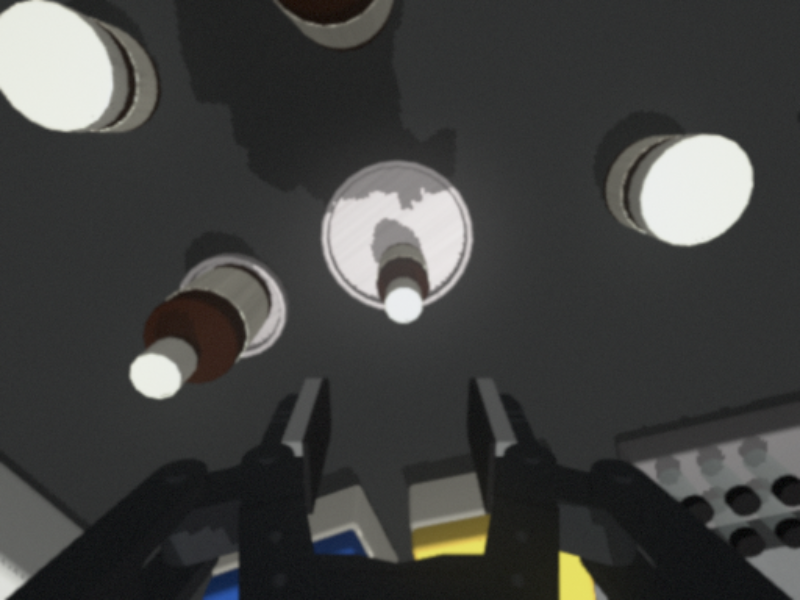

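The wrist view agrees: the smallest cap is at (403,305), and I predicted (401,305) in the enlarged view. The largest dish is centred near (397,232), and the third bottle stands in the second dish at left. I'll measure both dishes and both caps from this view, then descend.

```bash
python3 - <<'E'
from h import *
c=cams.read_camera("wrist");S=1.5625
P=lambda u,z:ray(c,(u[0]/S,u[1]/S),z)[:2].round(1)
print("smallcap",P((403,305),90),"thirdcap",P((156,374),122))
for k,pts in{"d_large":[(322,235),(472,235),(397,161),(340,285),(455,285)],"d_second":[(182,288),(233,256),(287,308),(262,350),(275,280)]}.items():
    q=np.array([P(p,12) for p in pts],np.float32)
    A=np.c_[2*q,np.ones(len(q))];s=np.linalg.lstsq(A,(q**2).sum(1),rcond=None)[0]
    print(k,s[:2],"r",np.sqrt(s[2]+s[0]**2+s[1]**2))
print(to([627,-161,90]))
E
```

```text
smallcap [ 629.4 -164.8] thirdcap [ 618.4 -282.2]
d_large [ 610.93051372 -162.69753094] r 49.53820258626684
d_second [ 623.70334271 -283.76310815] r 36.08902109021806
[ 0.08  0.38 11.93]
```

Call:
servo_tool([
  [4.5,[-0.2,0,3],0],
  [4.5,[0,0,3],0],
  [4.5,[0,0,3],0],
  [4.5,[0,0,2],0],
  [4.5,[0,0,1.0],0],
])

```text
t: 2.8
ee_pos: [626.3, -160.9, 90.3]
tool_rot: [[-0.959, 0.283, -0.001], [0.283, 0.959, 0.001], [0.001, 0.0, -1.0]]
wrist_force: [0.2, 0.0, 0.7]
finger_gap: 0.526
```

```bash
python3 - <<'E'
from h import *
c=cams.read_camera("wrist");cv2.imwrite("pics/w2.png",cv2.resize(c["image"],(640,480)))
print(env.get_state()["ee_pos"])
E
```

```text
[ 626.20565966 -160.84591281   89.67249056]
```

View pics/w2.png

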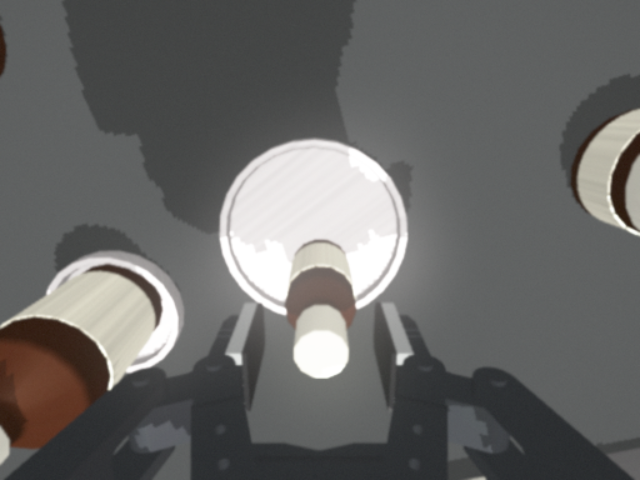

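The cap sits midway between the pads (321 against 248 to 392), so I'll close and lift.

Call:
servo_tool([
  [1.0,[0,0,0],0],
  [1.0,[0,0,0],0],
  [1.0,[0,0,0],0],
  [1.0,[0,0,0],0],
  [1.0,[0,0,-1.0],0],
], force=30)

```text
t: 3.48
ee_pos: [626.6, -161.3, 101.3]
tool_rot: [[-0.959, 0.283, -0.001], [0.283, 0.959, 0.0], [0.001, 0.0, -1.0]]
wrist_force: [-0.1, -0.9, 0.1]
finger_gap: 0.219
```

Call:
servo_tool([
  [1.0,[0,0,-2],0],
  [1.0,[0,0,-3.5],0],
  [1.0,[0,0,-3.5],0],
  [1.0,[0,0,-3],0],
  [1.0,[0,0,-1],0],
])

```text
t: 4.1
ee_pos: [627.4, -161.6, 233.3]
tool_rot: [[-0.959, 0.283, 0.002], [0.283, 0.959, -0.001], [-0.003, -0.0, -1.0]]
wrist_force: [1.0, 0.4, -0.3]
finger_gap: 0.219
```

```bash
python3 - <<'E'
from h import *
s=env.get_state();print(s["ee_pos"],s["finger_gap"],to([447,299,230]))
c=cams.read_camera("wrist");cv2.imwrite("pics/w3.png",cv2.resize(c["image"],(640,480)))
E
```

```text
[ 627.39384771 -161.62800087  233.30562188] 0.21867466640092262 [30.33 39.08  0.24]
```

View pics/w3.png

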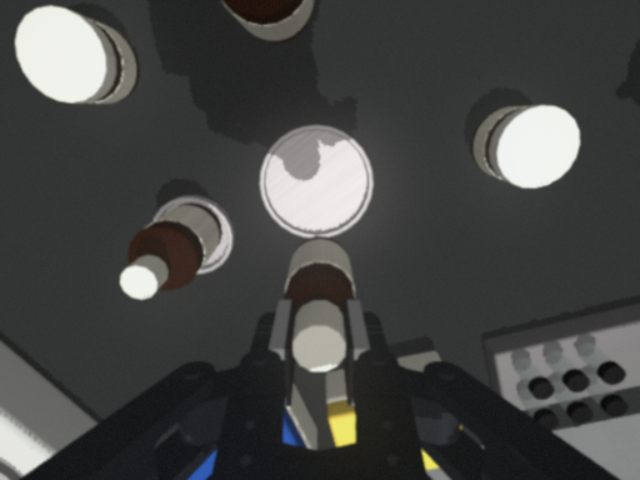

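The smallest bottle is held upright, and the largest dish is now clear at (316,181). I'll measure that dish, then move over the smallest dish.

```bash
python3 - <<'E'
from h import *
c=cams.read_camera("wrist")
q=np.array([ray(c,(u/1.25,v/1.25),12)[:2] for u,v in [(260,181),(374,181),(316,125),(316,238),(276,221),(357,221)]])
s=np.linalg.lstsq(np.c_[2*q,np.ones(len(q))],(q**2).sum(1),rcond=None)[0]
print("d_large",s[:2],"r",np.sqrt(s[2]+s[0]**2+s[1]**2))
E
```

```text
d_large [ 608.05947485 -157.20745339] r 49.83374837651908
```

Call:
servo_tool([
  [1.0,[2.0,2.5,0],0],
  [1.0,[3.0,3.9,0],0],
  [1.0,[3.4,4.4,0],0],
  [1.0,[3.4,4.4,0],0],
  [1.0,[3.4,4.4,0],0],
])

```text
t: 4.82
ee_pos: [535.2, 71.0, 229.9]
tool_rot: [[-0.959, 0.283, -0.002], [0.283, 0.959, 0.0], [0.002, -0.0, -1.0]]
wrist_force: [0.5, 1.3, 0.1]
finger_gap: 0.22
```

Call:
servo_tool([
  [1.0,[3.4,4.4,0],0],
  [1.0,[3.4,4.4,0],0],
  [1.0,[3.4,4.4,0],0],
  [1.0,[3.0,3.9,0],0],
  [1.0,[1.9,2.4,0],0],
])

```text
t: 5.45
ee_pos: [445.3, 300.9, 229.9]
tool_rot: [[-0.96, 0.281, -0.002], [0.281, 0.96, -0.001], [0.002, -0.001, -1.0]]
wrist_force: [0.4, 0.5, -0.1]
finger_gap: 0.219
```

```bash
python3 - <<'E'
from h import *
s=env.get_state();print(s["ee_pos"],s["finger_gap"],to([447,299,100]))
c=cams.read_camera("wrist");cv2.imwrite("pics/w4.png",cv2.resize(c["image"],(640,480)));print(proj(c,[447,299,12])*1.25)
h=cv2.cvtColor(c["image"],cv2.COLOR_BGR2HSV);m=((h[...,1]<70)&(h[...,2]>110)).astype(np.uint8)
for ct in cv2.findContours(m,cv2.RETR_EXTERNAL,cv2.CHAIN_APPROX_NONE)[0]:
    if cv2.contourArea(ct)>150:
        q=np.array([ray(c,p[0],12)[:2] for p in ct],np.float32);print(cv2.boundingRect(ct),cv2.minEnclosingCircle(q))
E
```

```text
[445.32321587 300.93211837 229.93791192] 0.21935492345138177 [-0.24 -0.12 12.99]
[316.90336579 210.3455495 ]
(0, 350, 10, 34) ((617.3072509765625, -112.75846862792969), 29.50663185119629)
(56, 328, 35, 19) ((601.6278686523438, 2.3161325454711914), 28.169740676879883)
(279, 240, 16, 48) ((574.1536865234375, 300.6253967285156), 33.07284164428711)
(234, 240, 43, 59) ((571.9190673828125, 263.68963623046875), 41.92808532714844)
(216, 240, 16, 48) ((553.72802734375, 231.02732849121094), 33.028663635253906)
(433, 224, 79, 160) ((711.5381469726562, 534.788818359375), 132.8151397705078)
(0, 191, 157, 87) ((460.74420166015625, 75.3067855834961), 100.14453125)
(224, 138, 61, 98) ((475.06005859375, 295.20166015625), 62.689674377441406)
(111, 0, 205, 35) ((294.0428466796875, 304.81182861328125), 96.70797729492188)
```

View pics/w4.png

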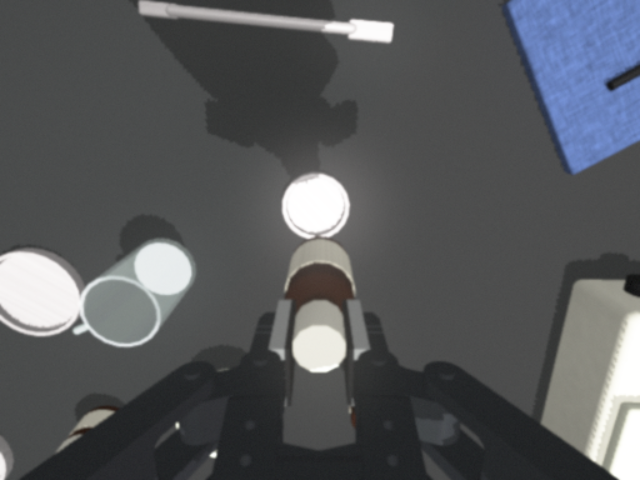

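```bash
python3 - <<'E'
from h import *
c=cams.read_camera("wrist")
q=np.array([ray(c,(u/1.25,v/1.25),12)[:2] for u,v in [(282,205.5),(350,205.5),(316,172),(316,239)]])
print(q.round(1),q.mean(0))
print("cap",ray(c,(319.5/1.25,351/1.25),230)) # held cap top
print("d3", [ray(c,(u/1.25,v/1.25),12)[:2].round(1) for u,v in [(39,248),(40,335),(82,297)]])
s=cams.read_camera("side");h=cv2.cvtColor(s["image"],cv2.COLOR_BGR2HSV);m=((h[...,1]<70)&(h[...,2]>110)).astype(np.uint8)
n,l=cv2.connectedComponents(m);print("small dish side visible?",l[306,269])
E
```

```text
[[433.  272.8]
 [450.  330.5]
 [413.2 310. ]
 [471.4 292.8]] [441.90868307 301.53258791]
cap [443.74054617 303.86536435 230.        ]
d3 [array([409. ,  49.2]), array([490.3,   5.6]), array([464.5,  63.1])]
small dish side visible? 82
```

Call:
servo_tool([
  [1.0,[0.1,-0.1,2.5],0],
  [1.0,[0,0,3.5],0],
  [1.0,[0,0,3.5],0],
  [1.0,[0,0,2.5],0],
  [1.0,[0,0,1.2],0],
])

```text
t: 6.22
ee_pos: [445.2, 297.5, 97.6]
tool_rot: [[-0.959, 0.284, -0.002], [0.284, 0.959, -0.001], [0.002, -0.002, -1.0]]
wrist_force: [1.0, 0.4, -0.5]
finger_gap: 0.22
```

Call:
servo_tool([
  [1.0,[0,0,0.2],0],
  [1.0,[0,0,0.2],0],
  [1.0,[0,0,0.2],0],
  [1.0,[0,0,0.1],0],
  [1.0,[0,0,0],0],
])

```text
t: 6.85
ee_pos: [445.7, 298.7, 92.4]
tool_rot: [[-0.959, 0.283, 0.0], [0.283, 0.959, 0.0], [-0.0, 0.0, -1.0]]
wrist_force: [-0.4, -0.5, -0.9]
finger_gap: 0.224
```

```bash
python3 - <<'E'
from h import *
s=env.get_state();print(s["ee_pos"],s["finger_gap"],s["wrist_force"])
c=cams.read_camera("side");cv2.imwrite("pics/s1.png",cv2.resize(c["image"][200:384,150:400],None,fx=2.5,fy=2.5,interpolation=cv2.INTER_CUBIC))
E
```

```text
[445.72204077 298.67487605  92.41046069] 0.22388663186334606 [-0.44352532 -0.47009934 -0.91292966]
```

View pics/s1.png

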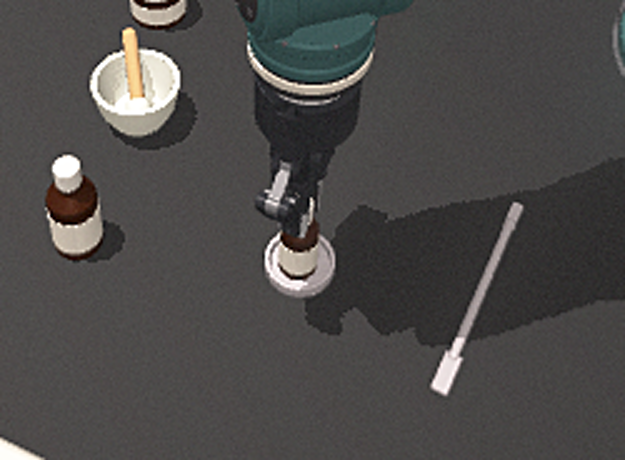

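The bottle is inside the smallest dish. I'll lower the last 2 mm, release it and rise.

Call:
servo_tool([
  [1.0,[0,0,0.1],0],
  [1.0,[0,0,0.1],0],
  [2.6,[0,0,0],0],
  [4.5,[0,0,0],0],
  [4.5,[0,0,0],0],
])

```text
t: 7.52
ee_pos: [445.6, 298.6, 90.2]
tool_rot: [[-0.959, 0.283, -0.0], [0.283, 0.959, -0.0], [0.0, -0.0, -1.0]]
wrist_force: [-0.7, -1.3, -0.3]
finger_gap: 0.53
```

Call:
servo_tool([
  [5.0,[0,0,-1],0],
  [5.0,[0,0,-3],0],
  [5.0,[0,0,-4],0],
  [5.0,[0,0,-4],0],
  [5.0,[0,0,-2.0],0],
])

```text
t: 8.15
ee_pos: [446.1, 298.8, 233.1]
tool_rot: [[-0.959, 0.283, 0.003], [0.283, 0.959, 0.001], [-0.002, 0.002, -1.0]]
wrist_force: [0.9, -0.6, -0.9]
finger_gap: 0.589
```

```bash
python3 - <<'E'
from h import *
s=env.get_state();print(s["t"],s["ee_pos"],s["finger_gap"],s["wrist_force"],to([463,-149,230]))
E
```

```text
8.15 [446.08457228 298.82483271 233.05552728] 0.5891680484452232 [ 0.91927708 -0.63060557 -0.93954382] [-14.29 -42.48   0.26]
```

Call:
servo_tool([
  [5.0,[-1.43,-4.25,0],0],
  [5.0,[-1.43,-4.25,0],0],
  [5.0,[-1.43,-4.25,0],0],
  [5.0,[-1.43,-4.25,0],0],
  [5.0,[-1.43,-4.25,0],0],
])

```text
t: 8.78
ee_pos: [454.0, 73.2, 231.0]
tool_rot: [[-0.959, 0.283, 0.001], [0.283, 0.959, -0.0], [-0.001, 0.0, -1.0]]
wrist_force: [1.4, 0.4, -0.1]
finger_gap: 0.584
```

```bash
python3 - <<'E'
from h import *
c=cams.read_camera("wrist");np.savez("w5.npz",**c);cv2.imwrite("pics/w5.png",cv2.resize(c["image"],(640,480)));print(env.get_state()["ee_pos"])
E
```

```text
[454.25452128  69.5766469  230.97056965]
```

Call:
servo_tool([
  [5.0,[-1.43,-4.25,0],0],
  [5.0,[-1.43,-4.25,0],0],
  [5.0,[-1.43,-4.25,0],0],
  [5.0,[-1.43,-4.25,0],0],
  [5.0,[-1.43,-4.25,0],0],
])

```text
t: 9.45
ee_pos: [462.5, -150.9, 231.0]
tool_rot: [[-0.959, 0.283, 0.001], [0.283, 0.959, -0.0], [-0.001, -0.0, -1.0]]
wrist_force: [0.9, -0.4, 0.1]
finger_gap: 0.592
```

```bash
python3 - <<'E'
from h import *
c=cams.read_camera("wrist");np.savez("w6.npz",**c);print(env.get_state()["ee_pos"],proj(c,[464,-149,136])*1.25)
a=cv2.resize(np.load("w5.npz")["image"],(400,300));b=cv2.resize(c["image"],(400,300));cv2.imwrite("pics/w56.png",np.hstack([a,b]))
E
```

```text
[ 463.04413027 -155.04670213  230.72138805] [321.81092397 258.47771812]
```

View pics/w56.png

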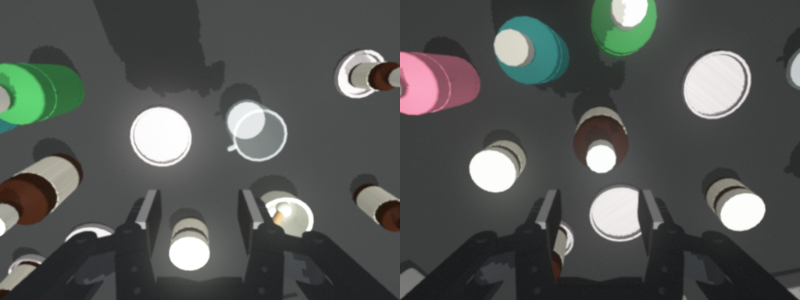

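The left picture shows the third dish at (160,135) and the smallest bottle upright in its dish. The right picture has the largest cap at (201,157), with the look-alikes well behind it.

```bash
python3 - <<'E'
from h import *
s=np.load("w5.npz");k=512/400
q=np.array([ray(s,(u*k,v*k),12)[:2] for u,v in [(130,135),(191,135),(160.5,106),(160.5,165)]]);print("d3",q.mean(0))
s=np.load("w6.npz");print("cap",ray(s,(201*k,157*k),136)[:2],"d_large",ray(s,(218*k,213*k),12)[:2])
q=np.array([ray(s,((u-400)*k,v*k),12)[:2] for u,v in [(683,85),(750,85),(716.5,50),(716.5,118)]]);print("d3",q.mean(0))
e=env.get_state();print(e["ee_pos"],e["joint_vel"])
E
```

```text
d3 [447.43637944  17.82071179]
cap [ 459.59483152 -147.83592208] d_large [ 602.70941409 -160.55599031]
d3 [449.28368684  16.61870527]
[ 463.04413027 -155.04670213  230.72138805] [ 0.07632346 -0.01684595 -0.03855609 -0.00272214  0.00878699  0.11956334]
```

Call:
servo_tool([
  [5.0,[0,0,0],0],
  [5.0,[0,0,2.5],0],
  [5.0,[0,0,3],0],
  [5.0,[0,0,2.5],0],
  [5.0,[0,0,1],0],
])

```text
t: 10.12
ee_pos: [462.2, -148.2, 139.7]
tool_rot: [[-0.959, 0.282, -0.001], [0.282, 0.959, 0.001], [0.001, 0.0, -1.0]]
wrist_force: [-0.2, -0.3, 0.5]
finger_gap: 0.59
```

Call:
servo_tool([
  [5.0,[0,0,0.4],0],
  [5.0,[0,0,0],0],
  [5.0,[0,0,0],0],
  [5.0,[0,0,0],0],
  [5.0,[0,0,0],0],
])

```text
t: 10.75
ee_pos: [462.7, -149.5, 136.5]
tool_rot: [[-0.959, 0.283, 0.0], [0.283, 0.959, -0.0], [-0.0, -0.0, -1.0]]
wrist_force: [1.3, 0.1, 0.9]
finger_gap: 0.585
```

```bash
python3 - <<'E'
from h import *
c=cams.read_camera("wrist");cv2.imwrite("pics/w7.png",cv2.resize(c["image"],(640,480)))
print(env.get_state()["ee_pos"],to([462.5,-149.5,136]))
E
```

```text
[ 462.64003069 -149.52525342  136.41899755] [ 0.01 -0.    0.04]
```

View pics/w7.png

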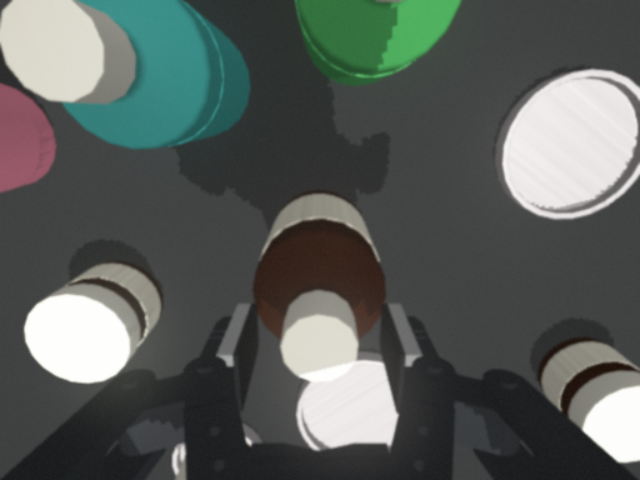

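Centred (320 against pads 240 to 400). I'll grip harder, lift 45 mm and carry it to the largest dish.

Call:
servo_tool([
  [1.5,[0,0,0],0],
  [1.5,[0,0,0],0],
  [1.5,[0,0,0],0],
  [1.5,[0,0,0],0],
  [1.5,[0,0,-0.5],0],
], force=60)

```text
t: 11.42
ee_pos: [462.3, -149.3, 141.1]
tool_rot: [[-0.959, 0.283, -0.001], [0.283, 0.959, 0.0], [0.001, 0.0, -1.0]]
wrist_force: [-0.3, -0.0, -4.0]
finger_gap: 0.304
```

Call:
servo_tool([
  [1.5,[0,0,-1],0],
  [1.5,[0,0,-1.5],0],
  [1.5,[0,0,-1],0],
  [1.5,[0,0,-0.5],0],
  [1.5,[-1.4,0.35,0],0],
])

```text
t: 12.05
ee_pos: [477.2, -150.1, 181.6]
tool_rot: [[-0.959, 0.283, 0.0], [0.283, 0.959, -0.0], [-0.0, -0.0, -1.0]]
wrist_force: [0.8, -0.9, -2.1]
finger_gap: 0.303
```

Call:
servo_tool([
  [1.5,[-3.0,0.7,0],0],
  [1.5,[-3.5,0.85,0],0],
  [1.5,[-3.4,0.85,0],0],
  [1.5,[-2.0,0.5,0],0],
  [1.5,[-1.0,0.2,0],0],
])

```text
t: 12.68
ee_pos: [610.8, -156.6, 180.2]
tool_rot: [[-0.959, 0.282, -0.001], [0.282, 0.959, 0.0], [0.001, 0.0, -1.0]]
wrist_force: [-0.7, -0.4, -2.9]
finger_gap: 0.305
```

Call:
servo_tool([
  [1.5,[0,0,0],0],
  [1.5,[0,0,0],0],
  [1.5,[0,0,0],0],
  [1.5,[0,0,0],0],
  [1.5,[0,0,0],0],
])

```text
t: 13.3
ee_pos: [609.4, -156.8, 181.5]
tool_rot: [[-0.959, 0.283, 0.0], [0.283, 0.959, -0.0], [-0.0, -0.0, -1.0]]
wrist_force: [-0.0, -0.4, -2.3]
finger_gap: 0.304
```

```bash
python3 - <<'E'
from h import *
s=env.get_state();print(s["ee_pos"],s["finger_gap"],s["wrist_force"],to([610,-157,137]))
c=cams.read_camera("wrist");w=cams.read_camera("scene")
cv2.imwrite("pics/w8.png",np.hstack([cv2.resize(c["image"],(400,300)),cv2.resize(w["image"][120:270,80:280],(400,300))]))
E
```

```text
[ 609.40112177 -156.83947555  181.46574197] 0.3037392161337293 [-0.02247175 -0.43854615 -2.29204325] [-0.06  0.    4.45]
```

View pics/w8.png

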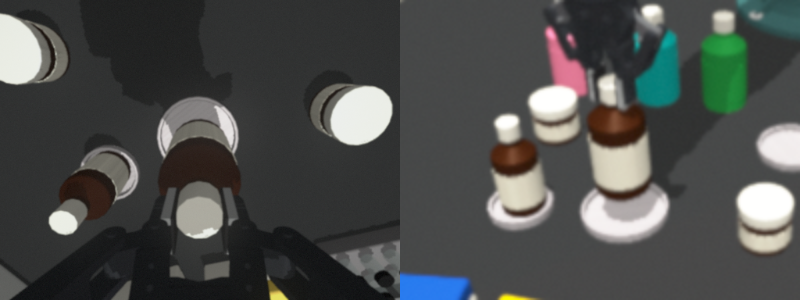

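The largest bottle hangs upright over its dish (dish centre 198, bottle 200). It was gripped with the TCP at 136.4 on the bench, so it should be set down at about 140.4.

Call:
servo_tool([
  [1.5,[0,0,1],0],
  [1.5,[0,0,1.3],0],
  [1.5,[0,0,0.9],0],
  [1.5,[0,0,0.3],0],
  [1.5,[0,0,0.2],0],
])

```text
t: 14.02
ee_pos: [609.6, -156.8, 144.2]
tool_rot: [[-0.959, 0.283, 0.0], [0.283, 0.959, -0.0], [-0.0, -0.0, -1.0]]
wrist_force: [-0.0, -0.5, -3.2]
finger_gap: 0.31
```

Call:
servo_tool([
  [1.5,[0,0,0.2],0],
  [1.5,[0,0,0.1],0],
  [1.5,[0,0,0.1],0],
  [1.5,[0,0,0],0],
  [1.5,[0,0,0],0],
])

```text
t: 14.65
ee_pos: [609.7, -156.9, 140.6]
tool_rot: [[-0.959, 0.283, 0.0], [0.283, 0.959, -0.0], [-0.001, -0.0, -1.0]]
wrist_force: [-0.7, -0.5, 3.0]
finger_gap: 0.304
```

Call:
servo_tool([
  [3.2,[0,0,0],0],
  [4.5,[0,0,0],0],
  [5.0,[0,0,0],0],
  [5.0,[0,0,0],0],
  [5.0,[0,0,-1],0],
])

```text
t: 15.28
ee_pos: [609.2, -156.7, 150.1]
tool_rot: [[-0.959, 0.283, -0.001], [0.283, 0.959, 0.0], [0.001, 0.0, -1.0]]
wrist_force: [0.5, 0.3, 1.1]
finger_gap: 0.587
```

Call:
servo_tool([
  [5.0,[0,0,-2],0],
  [5.0,[0,0,-3],0],
  [5.0,[0,0,-2],0],
  [5.0,[-0.8,-2.2,0],0],
  [5.0,[-1.2,-3.2,0],0],
])

```text
t: 15.9
ee_pos: [613.5, -215.3, 220.3]
tool_rot: [[-0.959, 0.282, 0.0], [0.282, 0.959, -0.0], [-0.0, -0.0, -1.0]]
wrist_force: [0.2, -0.3, 0.5]
finger_gap: 0.583
```

Call:
servo_tool([
  [5.0,[-1.2,-3.2,0],0],
  [5.0,[-0.8,-2.2,0],0],
  [5.0,[-0.3,-0.9,0],0],
  [5.0,[0,0,0],0],
  [5.0,[0,0,0],0],
])

```text
t: 16.52
ee_pos: [617.7, -280.3, 220.4]
tool_rot: [[-0.959, 0.282, 0.0], [0.282, 0.959, 0.0], [-0.0, 0.0, -1.0]]
wrist_force: [0.1, 0.0, 0.7]
finger_gap: 0.588
```

```bash
python3 - <<'E'
from h import *
s=env.get_state();print(s["ee_pos"],to([618,-281,122]))
c=cams.read_camera("wrist");cv2.imwrite("pics/w9.png",cv2.resize(c["image"],(640,480)));print(proj(c,[618,-281,122])*1.25)
E
```

```text
[ 617.74437012 -280.34931413  220.43055659] [-0.04 -0.06  9.84]
[316.94277079 255.81693287]
```

View pics/w9.png

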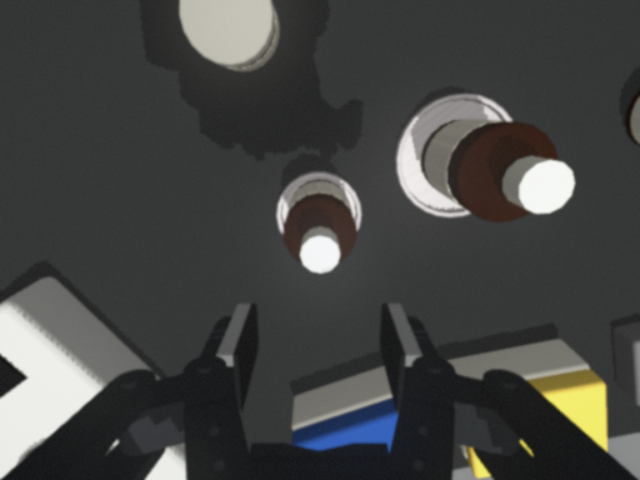

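The third cap at (320,253) is in line with the jaws, and the largest bottle stands upright in its dish at right. I'll descend, grip and lift.

Call:
servo_tool([
  [5.0,[0,0,2.5],0],
  [5.0,[0,0,3],0],
  [5.0,[0,0,2.5],0],
  [5.0,[0,0,1.3],0],
  [5.0,[0,0,0.5],0],
])

```text
t: 17.2
ee_pos: [617.7, -280.8, 122.1]
tool_rot: [[-0.959, 0.282, -0.0], [0.282, 0.959, 0.0], [0.0, 0.0, -1.0]]
wrist_force: [0.2, 0.1, 0.3]
finger_gap: 0.583
```

Call:
servo_tool([
  [5.0,[0,0,0],0],
  [1.2,[0,0,0],0],
  [1.2,[0,0,0],0],
  [1.2,[0,0,0],0],
  [1.2,[0,0,0],0],
], force=45)

```text
t: 17.82
ee_pos: [618.1, -281.3, 123.2]
tool_rot: [[-0.959, 0.283, 0.001], [0.283, 0.959, -0.0], [-0.002, -0.0, -1.0]]
wrist_force: [0.4, 1.4, 6.3]
finger_gap: 0.263
```

Call:
servo_tool([
  [1.2,[0,0,-1],0],
  [1.2,[0,0,-3],0],
  [1.2,[0,0,-4],0],
  [1.2,[0,0,-4],0],
  [1.2,[0,0,-3],0],
])

```text
t: 18.45
ee_pos: [617.6, -281.3, 274.6]
tool_rot: [[-0.959, 0.283, 0.001], [0.283, 0.959, -0.001], [-0.001, -0.0, -1.0]]
wrist_force: [0.3, 0.3, -2.1]
finger_gap: 0.263
```

Call:
servo_tool([
  [1.2,[0,0,-1],0],
  [1.2,[0,0,0],0],
  [1.2,[0,0,0],0],
  [1.2,[0,0,0],0],
  [1.2,[0,0,0],0],
])

```text
t: 19.08
ee_pos: [617.5, -281.1, 281.7]
tool_rot: [[-0.959, 0.283, -0.001], [0.283, 0.959, 0.0], [0.001, 0.0, -1.0]]
wrist_force: [0.3, 0.3, -2.1]
finger_gap: 0.263
```

```bash
python3 - <<'E'
from h import *
s=env.get_state();print(s["ee_pos"],s["finger_gap"],s["wrist_force"],to([450,17,280]))
c=cams.read_camera("wrist");np.savez("w10.npz",**c);cv2.imwrite("pics/w10.png",cv2.resize(c["image"],(640,480)))
E
```

```text
[ 617.54506773 -281.13142314  281.71534366] 0.2629608860662046 [ 0.33116584  0.27407068 -2.11887758] [24.5  23.86  0.2 ]
```

View pics/w10.png

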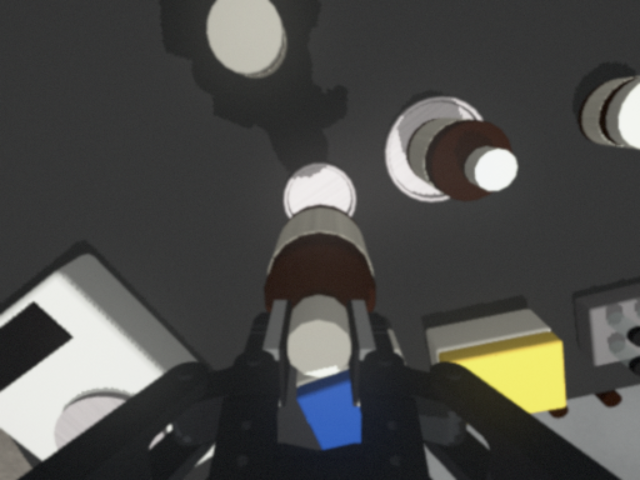

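```bash
python3 - <<'E'
from h import *
s=np.load("w10.npz")
a,b,t=[ray(s,(u/1.25,v/1.25),12)[:2] for u,v in [(284,198),(356,198),(320,163)]]
print(a,b,(a+b)/2,t,np.linalg.norm(a-b), "top+37:",t+37*np.array([.959,-.283]))
E
```

```text
[ 609.94712182 -315.07239589] [ 630.71507209 -244.94676989] [ 620.33109696 -280.00958289] [ 586.67571985 -270.08602446] 73.13625079814608 top+37: [ 622.15871985 -280.55702446]
```

Call:
servo_tool([
  [1.2,[1.5,1.45,0],0],
  [1.2,[2.5,2.5,0],0],
  [1.2,[3.5,3.4,0],0],
  [1.2,[3.5,3.4,0],0],
  [1.2,[3.5,3.4,0],0],
])

```text
t: 19.75
ee_pos: [517.6, -103.2, 282.2]
tool_rot: [[-0.959, 0.283, 0.0], [0.283, 0.959, 0.0], [-0.0, 0.0, -1.0]]
wrist_force: [0.6, 0.0, -2.4]
finger_gap: 0.265
```

Call:
servo_tool([
  [1.2,[3.5,3.4,0],0],
  [1.2,[3.0,2.9,0],0],
  [1.2,[2.0,1.9,0],0],
  [1.2,[1.1,1.1,0],0],
  [1.2,[0.4,0.4,0],0],
])

```text
t: 20.38
ee_pos: [450.1, 17.2, 282.4]
tool_rot: [[-0.959, 0.282, 0.0], [0.282, 0.959, -0.0], [-0.0, -0.0, -1.0]]
wrist_force: [0.2, -0.2, -1.7]
finger_gap: 0.262
```

Call:
servo_tool([
  [1.2,[0,0,0],0],
  [1.2,[0,0,0],0],
  [1.2,[0,0,2],0],
  [1.2,[0,0,3],0],
  [1.2,[0,0,2],0],
])

```text
t: 21.0
ee_pos: [450.2, 16.3, 211.0]
tool_rot: [[-0.959, 0.284, -0.001], [0.284, 0.959, 0.0], [0.001, -0.0, -1.0]]
wrist_force: [0.1, -0.4, -2.2]
finger_gap: 0.261
```

```bash
python3 - <<'E'
from h import *
s=env.get_state();print(s["ee_pos"],s["finger_gap"],s["wrist_force"],to([450,17,123]))
c=cams.read_camera("wrist");w=cams.read_camera("scene");np.savez("w11.npz",**c)
cv2.imwrite("pics/w11.png",np.hstack([cv2.resize(c["image"],(400,300)),cv2.resize(w["image"][80:230,180:380],(400,300))]))
E
```

```text
[450.16704419  16.30815065 211.03193148] 0.2612624982140302 [ 0.13262295 -0.37694702 -2.15806475] [0.03 0.06 8.8 ]
```

View pics/w11.png

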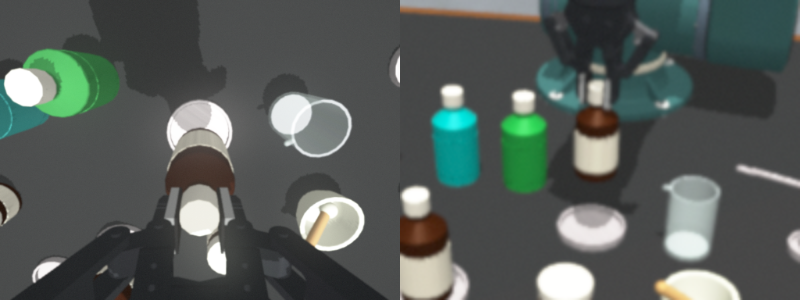

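```bash
python3 - <<'E'
from h import *
s=np.load("w11.npz");k=512/400
a,b,t=[ray(s,(u*k,v*k),12)[:2] for u,v in [(167,129),(231.5,129),(199,100.5)]]
print((a+b)/2,np.linalg.norm(a-b),t+44*np.array([.959,-.283]))
c=cams.read_camera("scene")
q=[ray(c,(180+u/2,80+v/2),12)[:2] for u,v in [(557,227),(627,227),(592,205)]]+[ray(c,(180+592/2-200,80+250/2),0)[:2]]
q=[ray(c,(180+(u-400)/2,80+v/2),z)[:2].round(1) for u,v,z in [(557,227,12),(627,227,12),(592,205,12),(592,250,3)]]
print(q)
E
```

```text
[444.76481008  18.46856896] 86.30473130358881 [450.84129955  16.40378007]
[array([468.2, -24.7]), array([452. ,  64.1]), array([410.4,  13.4]), array([496.4,  24.6])]
```

All estimates of the third dish agree within about 5 mm around (450,17), so I'll set the bottle down.

Call:
servo_tool([
  [1.2,[0,0.1,2.5],0],
  [1.2,[0,0,3],0],
  [1.2,[0,0,1.8],0],
  [1.2,[0,0,0.7],0],
  [1.2,[0,0,0.3],0],
])

```text
t: 21.78
ee_pos: [451.0, 17.6, 129.9]
tool_rot: [[-0.959, 0.283, 0.001], [0.283, 0.959, -0.0], [-0.001, 0.0, -1.0]]
wrist_force: [-0.6, 0.3, -2.2]
finger_gap: 0.262
```

Call:
servo_tool([
  [1.2,[0,0,0.2],0],
  [1.2,[0,0,0.2],0],
  [1.2,[0,0,0.1],0],
  [1.2,[0,0,0],0],
  [1.2,[0,0,0],0],
])

```text
t: 22.4
ee_pos: [450.5, 17.8, 124.4]
tool_rot: [[-0.959, 0.283, 0.0], [0.283, 0.959, 0.0], [-0.0, 0.0, -1.0]]
wrist_force: [-0.3, 0.2, -2.4]
finger_gap: 0.262
```

Call:
servo_tool([
  [1.2,[0,0,0.1],0],
  [1.2,[0,0,0.05],0],
  [1.2,[0,0,0],0],
  [1.2,[0,0,0],0],
  [1.2,[0,0,0],0],
])

```text
t: 23.02
ee_pos: [450.7, 17.8, 123.1]
tool_rot: [[-0.959, 0.283, 0.001], [0.283, 0.959, 0.0], [-0.001, 0.0, -1.0]]
wrist_force: [-0.8, 0.5, 6.0]
finger_gap: 0.263
```

Contact with the dish floor shows (+6 N). I'll release, rise and move to the second bottle.

Call:
servo_tool([
  [2.8,[0,0,0],0],
  [4.5,[0,0,0],0],
  [5.0,[0,0,0],0],
  [5.0,[0,0,0],0],
  [5.0,[0,0,-1],0],
])

```text
t: 23.65
ee_pos: [450.1, 17.8, 132.8]
tool_rot: [[-0.959, 0.283, -0.001], [0.283, 0.959, 0.0], [0.001, -0.0, -1.0]]
wrist_force: [0.2, 0.4, 0.2]
finger_gap: 0.586
```

Call:
servo_tool([
  [5.0,[0,0,-2],0],
  [5.0,[0,0,-4],0],
  [5.0,[0,0,-3],0],
  [5.0,[-0.7,2.3,0],0],
  [5.0,[-1.2,4.0,0],0],
])

```text
t: 24.28
ee_pos: [486.9, 72.9, 224.1]
tool_rot: [[-0.959, 0.285, 0.002], [0.285, 0.959, -0.0], [-0.002, 0.0, -1.0]]
wrist_force: [0.0, -0.7, -0.5]
finger_gap: 0.589
```

Call:
servo_tool([
  [5.0,[-1.5,5.0,0],0],
  [5.0,[-1.5,5.0,0],0],
  [5.0,[-1.5,5.0,0],0],
  [5.0,[-1.4,4.6,0],0],
  [5.0,[-1.0,3.2,0],0],
])

```text
t: 24.9
ee_pos: [617.8, 273.8, 223.1]
tool_rot: [[-0.959, 0.282, 0.0], [0.282, 0.959, 0.0], [-0.0, 0.0, -1.0]]
wrist_force: [1.0, 0.1, -0.2]
finger_gap: 0.587
```

Call:
servo_tool([
  [5.0,[-0.6,1.9,0],0],
  [5.0,[-0.3,0.9,0],0],
  [5.0,[0,0,0],0],
  [5.0,[0,0,0],0],
  [5.0,[0,0,0],0],
])

```text
t: 25.52
ee_pos: [633.5, 295.7, 223.2]
tool_rot: [[-0.959, 0.283, 0.0], [0.283, 0.959, 0.0], [-0.0, 0.0, -1.0]]
wrist_force: [0.1, 0.3, -1.0]
finger_gap: 0.582
```

```bash
python3 - <<'E'
from h import *
s=env.get_state();print(s["ee_pos"],to([634,297,102]))
c=cams.read_camera("wrist");cv2.imwrite("pics/w12.png",cv2.resize(c["image"],(640,480)));print(proj(c,[634,297,102])*1.25)
E
```

```text
[633.4954767  295.73484914 223.20944809] [-1.000e-02  1.300e-01  1.212e+01]
[320.02528111 242.89608791]
```

View pics/w12.png

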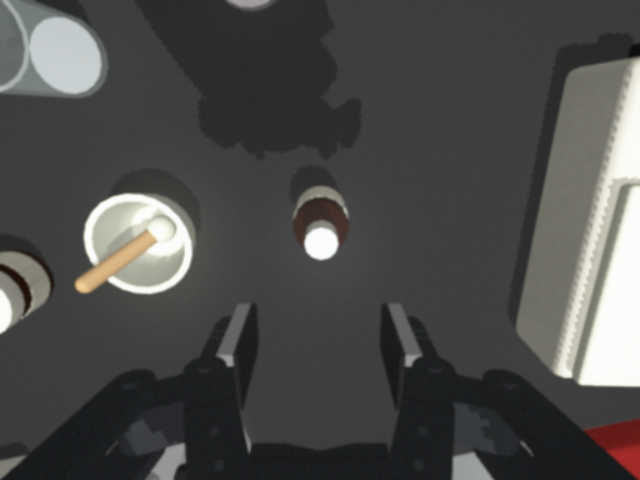

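The second cap at (322,240) is centred in the jaws. I'll descend, grip and lift high.

Call:
servo_tool([
  [5.0,[0,0.1,3],0],
  [5.0,[0,0,4],0],
  [5.0,[0,0,3],0],
  [5.0,[0,0,1.5],0],
  [5.0,[0,0,0.6],0],
])

```text
t: 26.2
ee_pos: [634.0, 297.2, 101.7]
tool_rot: [[-0.959, 0.283, -0.0], [0.283, 0.959, -0.0], [0.0, -0.0, -1.0]]
wrist_force: [-0.2, 0.1, 1.7]
finger_gap: 0.587
```

Call:
servo_tool([
  [5.0,[0,0,0],0],
  [1.0,[0,0,0],0],
  [1.0,[0,0,0],0],
  [1.0,[0,0,0],0],
  [1.0,[0,0,0],0],
], force=40)

```text
t: 26.82
ee_pos: [634.5, 297.4, 102.8]
tool_rot: [[-0.959, 0.283, 0.002], [0.283, 0.959, 0.0], [-0.001, 0.001, -1.0]]
wrist_force: [-0.9, -1.2, 6.1]
finger_gap: 0.239
```

Call:
servo_tool([
  [1.0,[0,0,-1.5],0],
  [1.0,[0,0,-3.5],0],
  [1.0,[0,0,-4],0],
  [1.0,[0,0,-4],0],
  [1.0,[0,0,-4],0],
])

```text
t: 27.45
ee_pos: [633.7, 297.2, 274.2]
tool_rot: [[-0.959, 0.283, 0.001], [0.283, 0.959, 0.0], [-0.001, 0.0, -1.0]]
wrist_force: [1.0, -0.1, -1.2]
finger_gap: 0.239
```

Call:
servo_tool([
  [1.0,[-0.5,-1.8,-1],0],
  [1.0,[-0.9,-3.3,0],0],
  [1.0,[-1.2,-4.5,0],0],
  [1.0,[-1.3,-5.0,0],0],
  [1.0,[-1.3,-5.0,0],0],
])

```text
t: 28.08
ee_pos: [627.6, 92.4, 281.3]
tool_rot: [[-0.959, 0.283, -0.001], [0.283, 0.959, -0.0], [0.001, -0.0, -1.0]]
wrist_force: [-0.1, -0.4, -1.5]
finger_gap: 0.242
```

Call:
servo_tool([
  [1.0,[-1.4,-5.0,0],0],
  [1.0,[-1.4,-5.0,0],0],
  [1.0,[-1.4,-5.0,0],0],
  [1.0,[-1.4,-5.0,0],0],
  [1.0,[-1.3,-5.0,0],0],
])

```text
t: 28.7
ee_pos: [622.9, -166.9, 281.4]
tool_rot: [[-0.959, 0.283, -0.001], [0.283, 0.959, 0.0], [0.001, 0.0, -1.0]]
wrist_force: [0.8, -0.2, -1.0]
finger_gap: 0.245
```

Call:
servo_tool([
  [1.0,[-1.2,-4.5,0],0],
  [1.0,[-0.9,-3.4,0],0],
  [1.0,[-0.5,-2.0,0],0],
  [1.0,[-0.3,-1.2,0],0],
  [1.0,[0,0,0],0],
])

```text
t: 29.32
ee_pos: [620.2, -279.4, 281.6]
tool_rot: [[-0.959, 0.283, -0.0], [0.283, 0.959, 0.0], [0.0, 0.0, -1.0]]
wrist_force: [0.3, 0.9, -2.3]
finger_gap: 0.241
```

Call:
servo_tool([
  [1.0,[0,0,0],0],
  [1.0,[0,0,0],0],
  [1.0,[0,0,0],0],
  [1.0,[0,0,0],0],
  [1.0,[0,0,0],0],
])

```text
t: 29.95
ee_pos: [620.3, -279.3, 281.8]
tool_rot: [[-0.959, 0.283, 0.0], [0.283, 0.959, -0.0], [-0.0, -0.0, -1.0]]
wrist_force: [0.1, 0.1, -1.5]
finger_gap: 0.244
```

```bash
python3 - <<'E'
from h import *
s=env.get_state();print(s["ee_pos"],s["finger_gap"],s["wrist_force"],to([620,-281,106]))
c=cams.read_camera("wrist");cv2.imwrite("pics/w13.png",cv2.resize(c["image"],(640,480)));np.savez("w13.npz",**c)
E
```

```text
[ 620.31801297 -279.32209112  281.81573581] 0.2439662032639314 [ 0.07625827  0.0928179  -1.49942178] [-0.02 -0.17 17.58]
```

View pics/w13.png

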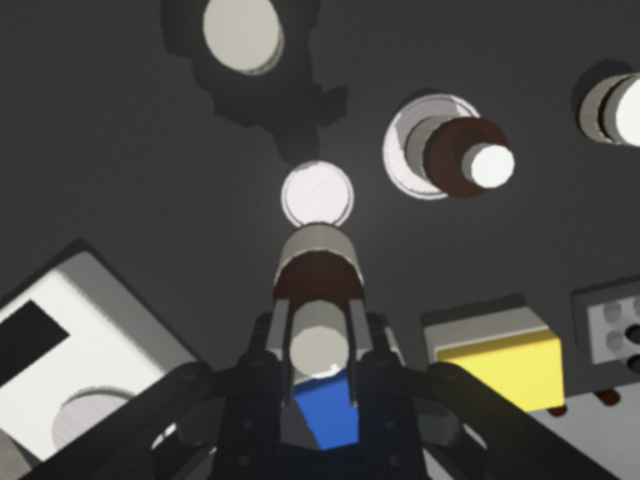

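The dish at (317,195) lies nearly in line with the bottle at 320. I'll shift 2 mm and lower to a TCP height of about 106.5.

Call:
servo_tool([
  [1.0,[0,-0.2,3],0],
  [1.0,[0,0,4],0],
  [1.0,[0,0,4],0],
  [1.0,[0,0,3.5],0],
  [1.0,[0,0,1.6],0],
])

```text
t: 30.62
ee_pos: [619.1, -280.9, 119.1]
tool_rot: [[-0.959, 0.283, -0.002], [0.283, 0.959, 0.001], [0.002, 0.001, -1.0]]
wrist_force: [0.2, -0.3, -0.7]
finger_gap: 0.241
```

Call:
servo_tool([
  [1.0,[0,0,0.6],0],
  [1.0,[0,0,0.3],0],
  [1.0,[0,0,0.2],0],
  [1.0,[0,0,0.1],0],
  [1.0,[0,0,0],0],
])

```text
t: 31.25
ee_pos: [619.8, -281.4, 109.0]
tool_rot: [[-0.959, 0.283, 0.0], [0.283, 0.959, -0.0], [-0.0, -0.0, -1.0]]
wrist_force: [0.5, -0.0, -1.6]
finger_gap: 0.241
```

Call:
servo_tool([
  [1.0,[0,0,0.1],0],
  [1.0,[0,0,0.05],0],
  [1.0,[0,0,0.05],0],
  [1.0,[0,0,0],0],
  [1.0,[0,0,0],0],
])

```text
t: 31.88
ee_pos: [619.8, -281.3, 106.9]
tool_rot: [[-0.959, 0.283, 0.0], [0.283, 0.959, -0.0], [-0.0, -0.0, -1.0]]
wrist_force: [0.4, 0.8, -0.3]
finger_gap: 0.24
```

Call:
servo_tool([
  [1.0,[0,0,0.1],0],
  [1.0,[0,0,0],0],
  [2.6,[0,0,0],0],
  [4.0,[0,0,0],0],
  [5.0,[0,0,0],0],
])

```text
t: 32.5
ee_pos: [619.7, -281.3, 105.6]
tool_rot: [[-0.959, 0.283, -0.0], [0.283, 0.959, 0.0], [0.0, 0.0, -1.0]]
wrist_force: [0.6, 0.4, -0.0]
finger_gap: 0.585
```

Call:
servo_tool([
  [5.0,[0,0,0],0],
  [5.0,[0,0,-1],0],
  [5.0,[0,0,-3],0],
  [5.0,[0,0,-4],0],
  [5.0,[0,0,-4],0],
])

```text
t: 33.12
ee_pos: [619.6, -281.2, 227.8]
tool_rot: [[-0.959, 0.283, 0.0], [0.283, 0.959, -0.0], [-0.0, -0.0, -1.0]]
wrist_force: [0.6, 0.5, -0.6]
finger_gap: 0.583
```

Call:
servo_tool([
  [5.0,[3,1.5,-3],0],
  [5.0,[4,2,-2],0],
  [5.0,[4,2,0],0],
  [5.0,[3,1.5,0],0],
  [5.0,[0,0,0],0],
])

```text
t: 33.75
ee_pos: [504.0, -173.3, 277.3]
tool_rot: [[-0.959, 0.282, 0.001], [0.282, 0.959, -0.001], [-0.001, -0.0, -1.0]]
wrist_force: [0.6, 0.1, 0.7]
finger_gap: 0.583
```

Call:
servo_tool([
  [5.0,[0,0,0],0],
  [5.0,[0,0,0],0],
  [5.0,[0,0,0],0],
  [5.0,[0,0,0],0],
  [5.0,[0,0,0],0],
])

```text
t: 34.38
ee_pos: [505.3, -174.7, 275.6]
tool_rot: [[-0.959, 0.283, -0.0], [0.283, 0.959, 0.0], [0.0, 0.0, -1.0]]
wrist_force: [0.7, -0.0, -0.1]
finger_gap: 0.587
```

```bash
python3 - <<'E'
from h import *
a=cams.read_camera("scene")["image"];b=cams.read_camera("side")["image"]
cv2.imwrite("pics/f.png",np.vstack([cv2.resize(a[130:270,110:430],(640,280),interpolation=cv2.INTER_CUBIC),cv2.resize(b[90:340,130:330],(400,500))[:, :].copy() if 0 else cv2.resize(b[90:330,130:403],(640,320))[:320]]))
s=env.get_state();print(s["t"],s["ee_pos"],s["finger_gap"],s["wrist_force"])
E
```

```text
34.475 [ 505.28253796 -174.59409576  275.72810601] 0.582862055708885 [-0.61792939 -0.36270809  0.6673037 ]
```

No picture views are left, so I'll check the cap positions and heights numerically in both views.

```bash
python3 - <<'E'
from h import *
D={"small":((445,299.5),90,10),"second":((620,-281),106,11),"third":((450.5,17.5),122,12),"large":((610,-157),140,14)}
for n in("scene","side"):
    c=cams.read_camera(n);h=cv2.cvtColor(c["image"],cv2.COLOR_BGR2HSV);m=((h[...,1]<70)&(h[...,2]>110)).astype(np.uint8)
    k,l,st,ce=cv2.connectedComponentsWithStats(m,connectivity=4)
    for b,((x,y),top,r) in D.items():
        p=proj(c,[x,y,top-10]);i=l[int(round(p[1])),int(round(p[0]))]
        if not i: print(n,b,"cap not at",p.round());continue
        X,Y,W,H,A=st[i];q=(X+W/2-.5,Y+H/2-.5)
        print(n,b,"pred",p.round(1),"blob",q,"wh",W,H,"xy",ray(c,q,top-10)[:2].round(1))
E
```

```text
scene small pred [392.2 179.4] blob (np.float64(382.0), np.float64(173.5)) wh 69 24 xy [422.3 277.5]
scene second pred [133.6 190.3] blob (np.float64(133.0), np.float64(190.0)) wh 13 15 xy [ 619.1 -283. ]
scene third pred [277.2 158.1] blob (np.float64(278.5), np.float64(158.0)) wh 12 13 xy [449.6  20.5]
scene large pred [187.1 180.8] blob (np.float64(187.0), np.float64(180.5)) wh 15 16 xy [ 608.8 -157.6]
side small pred [269.8 284.1] blob (np.float64(270.0), np.float64(283.5)) wh 11 14 xy [444.6 298. ]
side second pred [230.  115.1] blob (np.float64(230.5), np.float64(115.0)) wh 8 9 xy [ 618.6 -282. ]
side third pred [278.7 180. ] blob (np.float64(279.5), np.float64(180.0)) wh 10 13 xy [448.6  17.3]
side large pred [225.9 128.8] blob (np.float64(232.0), np.float64(134.5)) wh 21 22 xy [ 589.2 -132.2]
```

```bash
python3 -c "
from cell import sign_off; print(sign_off())"
```

```text
the job is handed in; nothing more can be done
None
```

I moved all four bottles into the dishes of their own size and handed the job in at about 35 s of the 112 s allowed. `sign_off` gives no verdict. The order was smallest, largest, third, then second, so no bottle had to be parked. I did not touch the jars or the coloured look-alikes.

**Last checks:**
- **Cap positions:** the caps sit within about 3 mm of where they should be if each bottle is upright on its dish floor. Second and third matched in both the scene and side views.
- **Views that disagreed:** the smallest matched only in the side view and the largest only in the scene view. In the other view of each, the cap's white patch came out too large (69x24 and 21x22 px). It had probably merged with something light behind it, so that reading was no use.
- **Dish centres:** my estimates agreed to within about 5 mm, apart from some early readings where the measured outline was too large.
- **Not checked:** I did not see a final picture, because the 16-picture limit was reached. I also did not re-measure the jars at the end.

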